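Collapse the telescoping mast of the gauge fixture

ROBOT

A 6-joint arm with a two-finger parallel gripper is mounted at the origin on the work surface. World frame = base frame: x ahead of the robot, y to its left, z up, the work surface at z = 0. Lengths are in mm, angles in rad, forces in N, time in s.
With the tool pointing down it reaches from about 275 to 725 mm from the base axis. Payload 5.6 kg.
Tool frame: the origin (TCP) lies at the very end of the fingers, on their centre line; the grasp point (between the pads) lies 19 mm behind it; z points along the fingers, y is the line along which they close (so a half turn about z gives the same grasp; the last joint's range is limited). The gripper opens to 85 mm and grips with 20 to 120 N. Pads are 22 mm wide; open, the fingers measure 114 mm over their backs; the gripper's body (76 mm by 85 mm) begins 54 mm behind the grasp point. The pads swing forward as they close: fully open they stand 13 mm farther back than shut.
Start: joints at [0.285, 0.255, 0.108, 0, -1.424, -0.285], TCP at [549.994, 0.025, 231.283] pointing down, gripper open.
Joint ranges: [-2.95, 2.95], [-1.21, 1.97], [-1.09, 1.5], [-2.87, 1.71], [-2.94, -0.07], [-3.05, 3.05]. Speed limits (rad/s): [2.57, 2.57, 3.14, 3.14, 3.14, 3.14].

INTERFACE

Orientations are given as a unit quaternion [w, x, y, z].
In Python, from station import get_state, read_camera, get_calibration, job_done gives the robot as it stands.
- The arm moves only by the shell command python3 -m inch 'ROWS'. ROWS is JSON, a list of rows, each a list of 3 entries, a list of its own where there are three numbers: the finger opening in cm, from 0 to 8.54, then the shift along the tool's x, y, z in cm, then the turn, a rotation vector about the tool's x, y, z in rad. A call has 1 to 12 rows; each row is the pose to reach, as a shift and turn from the pose commanded when the call began, along the tool's axes at that moment; what a row does not reach only later rows make up. A row lasts 1/10 s, in which the tool goes at most 50 mm and 8.59 degrees, less where a joint would pass 70% of its speed; a pose out of reach is approached as far as the arm can. A call with a gripper value outside its range is refused whole. The fingers move at their own pace and stop on an object; the grip force is fixed at half the most. Time passes only in rows, so rows that repeat a pose let the fingers close. It gives the time, the measured TCP pose, the force, the opening and the grip force at its end, in the units of the state.
- get_state(): the state, without advancing time (a new reading comes with each control period).
- read_camera(name): name is "scene" or "side" or "wrist"; returns (picture, depth): 384x512x3 uint8, red, green, blue; 384x512 float32, mm along the optical axis (not along the pixel's ray), 0 where there is no reading.
- get_calibration(name): a dict with "fx", "fy", "cx", "cy" (pixels), "extrinsics" (4x4, takes a point from camera to world coordinates); the wrist camera has in their place "hand_eye" (4x4, takes a point from camera to tool coordinates, whose origin is the TCP and whose axes are the flange's). Camera axes: x right, y down, z forward; pixel columns grow to the right and rows downward; lengths in mm; the calibration is good to about 2 mm. A picture is of the moment at which its call begins: read the wrist's pose just before it. get_calibration takes no time and is no camera call.
- job_done(): hands the job in; it is judged then, once.
The state is a dict: "time": time; "q": joint angles; "dq": joint speeds; "joint_efforts": joint torques, N m; "eef_pos": TCP position; "eef_rot": TCP orientation; "contact_force": force on the tool from outside, world axes, zero at the start; "wrist_torque": the same for the moment, N m; "gripper_width": finger opening in mm; "grasp_force": force on a finger pad.
Only numpy, scipy, OpenCV 4.12 (cv2) and the standard library are available. Lean on these libraries where they do the work, as an engineer would, in place of code of your own. Each camera call takes 0.05 s, during which the arm holds its last target. There are 200 camera calls.

TASK

Collapse the telescoping mast on the gauge fixture fully home, innermost tube first: press the inner tube down until its cap sits on the collar of the middle tube while the lock lever still props that collar, then swing the lever out from under the collar to its open stop, and then press the middle tube down until its collar sits on the outer tube. Leave the other parts on the cart alone, and leave the lever open.

Things in the scene. Friction and masses are not known exactly. Their poses are not given: they have to be found in the camera images.
- fixture: Gauge fixture fixed to the cart: grey base plate (x -65 to 65, y -105 to 130, 24 mm thick) carrying an upright mast of three telescoping tubes, a lever post and a round dial gauge (top 124 mm above the cart, centred at x 10, y 92). The origin is on the mast axis at the cart top, z up; the lever post stands at x 0, y -65 mm. The outer tube (54 mm dia, 62 mm lip) is fixed; its top is 130 mm above the cart.
- middle_tube (a joint): Extension of the middle tube out of the outer tube in m: 0 = fully home (collar resting on the outer tube's lip), 0.07 = fully out. Starts 0.061 to 0.069. Collar 72 mm dia, 12 mm thick, its underside 130 mm + extension above the cart. It slides stiffly (4 N) and stays where it is left. While the lever is closed its nose stops the collar at 0.060. Pushing on the inner cap with the lever open moves this tube first, because it slides more easily than the inner one.
- inner_tube (a joint): Extension of the inner tube out of the middle tube in m: 0 = fully home (cap resting on the collar), 0.07 = fully out. Starts 0.035 to 0.065. Slides stiffly (6.5 N) and stays where it is left; once it is home, pushing its cap pushes the middle tube.
- lock_lever (a joint): Angle of the lock lever about its upright pivot in rad: 0 = closed (nose under the collar), 1.4 = open stop; it grows anticlockwise seen from above. Starts 0 to 0.15. The collar can pass from about 1.0 on. Friction about 1.5 N at the knob; it stays where it is left.
- cap_top (a point): Centre of the flat top of the inner tube's round cap (58 mm dia, 14 mm thick), the highest point of the mast: 156 mm + both extensions above the cart, so 156 mm when all is home.
- collar_top (a point): Centre of the top face of the middle tube's collar: 142 mm + its extension above the cart.
- lever_pivot (a point): On the lever's upright pivot axis, 182 mm above the cart, in the middle of the lever's thickness. The lever is a bell crank: a steel nose 40 mm long and 16 mm wide pointing at the mast when closed (top 190 mm above the cart), and at right angles to it a steel arm 80 mm long (towards the fixture's -x when closed, top 188 mm above the cart) with the knob at its end. Its axes turn with the lever: the nose points along +y, the arm along -x.
- lever_knob (a point): On the axis of the black upright round knob (22 mm dia) at the end of the lever's arm, 80 mm from the pivot; this point is 210 mm above the cart and the knob stands from 176 to 228 mm. When opened it swings away from the mast, towards the fixture's -y.
- pressure_sensor: Bystander: grey aluminium digital pressure sensor standing upright, 50 mm dia, 107 mm high; origin at the centre of its underside.
- polymer_fitting: Bystander: black polymer tee fitting, 85 mm long, 69 mm high; origin at the centre of its underside.
- union_nut: Bystander: brass hexagonal union nut, 62 mm across flats, 34 mm high; origin at the centre of its underside.
- test_plug: Bystander: yellow plastic test plug standing upright, 48 mm dia, 70 mm high; origin at the centre of its underside.

How it is judged:
By the outcome, as a careful person would: the job done as asked, in the order asked, and still so for the second after the job is handed in, with the robot touching nothing.
It also fails if it takes over 54 s, if anything falls off the work surface, if the arm or the gripper's body presses on something with over 40 N, if the wrist force passes 120 N, or if a joint passes its speed limit or range.

## Working session

There is one attempt and no reset: what is moved stays moved. The work goes in short steps, Python scripts to look and compute and a shell command to move; the robot and the scene stay as the last step left them, time stands still between calls to the robot, and variables do not carry over. Pictures are saved under pics/ and viewed, at most 10 in all, crops included, and the job is handed in when it is done.

```bash
mkdir -p pics; ls; python3 - <<'E'
from station import *
import cv2,numpy as np
s=get_state();print({k:np.round(v,3).tolist() for k,v in s.items()})
a=[]
for n in("scene","side"):
    p,d=read_camera(n);np.savez(f"/tmp/{n}.npz",p=p,d=d)
    cv2.imwrite(f"pics/{n}0.png",cv2.resize(p[...,::-1],(800,600)))
    c=get_calibration(n);print(n,{k:np.round(v,3).tolist() for k,v in c.items()})
E
```

```text
pics
{'time': 0.0, 'q': [0.285, 0.256, 0.107, -0.0, -1.424, -0.285], 'dq': [-0.0, 0.001, 0.0, -0.001, -0.001, 0.001], 'joint_efforts': [-0.0, -38.663, 23.793, 5.365, -0.006, -0.0], 'eef_pos': [549.515, 0.043, 230.396], 'eef_rot': [-0.001, -0.707, 0.707, 0.001], 'contact_force': [-0.861, 0.207, 0.501], 'wrist_torque': [-0.028, -0.031, 0.017], 'grasp_force': 0.0, 'gripper_width': 85.509}
scene {'fx': 349.383, 'fy': 349.383, 'cx': 254.593, 'cy': 191.55, 'extrinsics': [[-0.567, 0.644, -0.513, 1026.083], [0.824, 0.438, -0.36, 384.237], [-0.007, -0.627, -0.779, 751.034], [0.0, 0.0, 0.0, 1.0]]}
side {'fx': 349.182, 'fy': 349.182, 'cx': 257.863, 'cy': 193.942, 'extrinsics': [[-0.717, -0.322, 0.618, 173.521], [-0.697, 0.364, -0.618, 579.021], [-0.026, -0.874, -0.485, 505.412], [0.0, 0.0, 0.0, 1.0]]}
```

View pics/scene0.png

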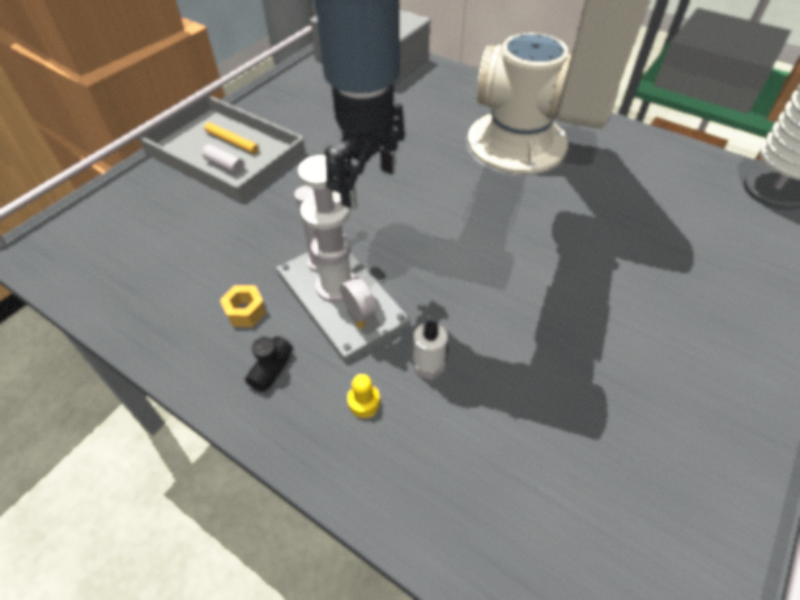

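View pics/side0.png

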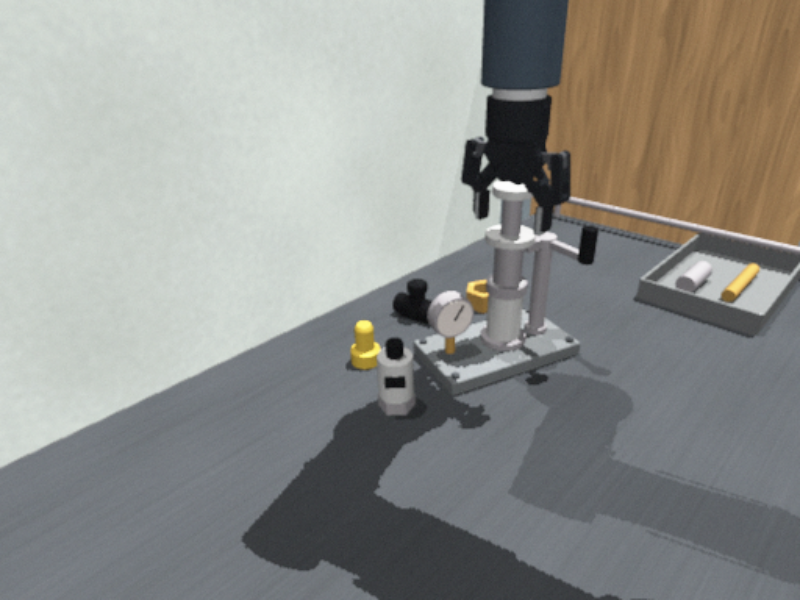

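The scene view shows the cap at about (318,165), the collar at (325,203), the gauge at (357,298) and the base plate below. The side view shows the cap at (512,190), the collar at (510,237) and the black knob at (588,245). Next I back-project these with the depth images.

```bash
cat > h.py <<'E'
import numpy as np, cv2
from station import *
def cloud(n,load=None):
    if load: z=np.load(load);p,d=z['p'],z['d']
    else: p,d=read_camera(n)
    c=get_calibration(n);v,u=np.mgrid[:384,:512]
    P=np.stack([(u-c['cx'])*d/c['fx'],(v-c['cy'])*d/c['fy'],d],-1)
    E=np.array(c['extrinsics']);W=P@E[:3,:3].T+E[:3,3];W[d==0]=np.nan
    return p,W
E
python3 - <<'E'
from h import *
for n in("scene","side"):
    p,W=cloud(n,f"/tmp/{n}.npz")
    z=W[...,2];near=(abs(W[...,0]-600)<250)&(abs(W[...,1]+0)<250)
    m=near&(abs(z-24)<5)
    lab=cv2.connectedComponentsWithStats(m.astype(np.uint8))
    i=1+np.argmax(lab[2][1:,4]);q=W[lab[1]==i]
    r=cv2.minAreaRect(q[:,:2].astype(np.float32));print(n,'plate',r,cv2.boxPoints(r).round().tolist(),len(q),np.median(q[:,2]))
    pts={'scene':dict(cap=(318,165),collar=(325,203),gauge=(357,298),plug=(362,380)),'side':dict(cap=(512,190),collar=(495,237),knob=(588,245),knobtop=(589,230),gauge=(450,315))}[n]
    for k,(u,v) in pts.items():
        u,v=round(u/1.5625),round(v/1.5625);print(k,(u,v),W[v,u].round(1),p[v,u])
E
```

```text
scene plate ((588.71435546875, -44.76780700683594), (237.72755432128906, 130.494384765625), 69.66022491455078) [[486.0, -134.0], [609.0, -179.0], [691.0, 44.0], [569.0, 89.0]] 2033 24.527236971101843
cap (204, 106) [581.1 -58.6 278.9] [255 255 254]
collar (208, 130) [592.1 -46.1 225.1] [113 108 107]
gauge (228, 191) [641.8  39.3 116.6] [208 200 198]
plug (232, 243) [726.9 111.3  68.3] [255 255  72]
side plate ((589.4505615234375, -43.26605224609375), (235.59857177734375, 130.9616241455078), 69.42152404785156) [[487.0, -131.0], [609.0, -177.0], [692.0, 44.0], [570.0, 90.0]] 2005 24.79839854694643
cap (328, 122) [571.  -33.6 277.7] [241 241 240]
collar (317, 152) [589.2 -26.4 207.3] [175 176 174]
knob (376, 157) [479.8 -88.  205.7] [14 18 20]
knobtop (377, 147) [482.2 -90.9 227. ] [35 33 37]
gauge (288, 202) [616.3  38.7  96.6] [172 165 162]
```

```bash
python3 -m inch '[[0,[0,0,-2],[0,0,0]],[0,[0,0,-5],[0,0,0]],[0,[0,0,-8.5],[0,0,0]],[0,[1.5,-1,-8.5],[0,0,0]],[0,[3.5,-2.2,-8.5],[0,0,0]],[0,[5,-3.1,-8.5],[0,0,0]],[0,[5.6,-3.5,-8.5],[0,0,0]],[0,[5.6,-3.5,-8.5],[0,0,0]],[0,[5.6,-3.5,-8.5],[0,0,0]],[0,[5.6,-3.5,-8.5],[0,0,0]]]'
python3 - <<'E'
from h import *
for n in("scene","side"):
    p,W=cloud(n);np.savez(f"/tmp/{n}1.npz",p=p,W=W)
    r=np.hypot(W[...,0]-585,W[...,1]+56)
    for nm,lo,hi,R in(("cap",272,285,45),("collar",202,212,50)):
        q=W[(r<R)&(W[...,2]>lo)&(W[...,2]<hi)]
        zt=np.percentile(q[:,2],85);t=q[q[:,2]>zt-2.5];c,rad=cv2.minEnclosingCircle(t[:,:2].astype(np.float32))
        print(n,nm,len(q),'top',zt.round(1),'circ',np.round(c,1),round(rad,1))
    k=(p.max(-1)<60)&(np.hypot(W[...,0]-487,W[...,1]+89)<30)&(W[...,2]>175)&(W[...,2]<235)
    q=W[k];print('knob',len(q),q.mean(0).round(1) if len(q) else '',np.percentile(q[:,2],[2,98]).round(1) if len(q) else '')
    t=q[q[:,2]>222]
    if len(t)>3: print('knobtop',len(t),cv2.minEnclosingCircle(t[:,:2].astype(np.float32)))
    if n=="side": cv2.imwrite("pics/side1.png",cv2.resize(p[60:260,220:450,::-1],(690,600)))
E
```

```text
time: 1.1
eef_pos: [584.7, -55.3, 316.5]
eef_rot: [-0.0, 0.707, -0.707, 0.0]
contact_force: [-0.2, 0.2, 0.5]
gripper_width: -0.4
grasp_force: 0.0
scene cap 404 top 279.6 circ [584.9 -55.8] 29.3
scene collar 409 top 208.9 circ [584.7 -55.2] 36.1
knob 102 [489.2 -91.  210.4] [182.6 228.8]
knobtop 29 ((487.0747375488281, -94.31124877929688), 8.283470153808594)
side cap 243 top 279.4 circ [586.  -55.5] 29.3
side collar 298 top 208.6 circ [585.9 -55.2] 36.4
knob 226 [481.9 -90.7 205.7] [179.5 229. ]
knobtop 46 ((484.52325439453125, -95.21842956542969), 10.67014217376709)
```

View pics/side1.png

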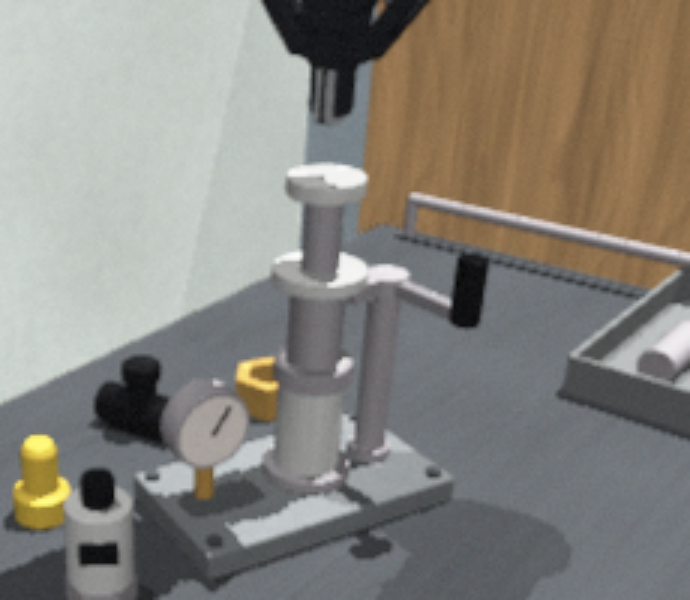

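The closed fingers stand centred above the cap, and the lever knob is at right, about (468,290). Heights: cap 279.5, collar 208.7. That gives a middle extension of about 66 mm and an inner extension of about 57 mm, both inside the stated ranges. I press now.

```bash
python3 -m inch '[[0,[0,0,2],[0,0,0]],[0,[0,0,3.2],[0,0,0]],[0,[0,0,3.7],[0,0,0]],[0,[0,0,4.2],[0,0,0]],[0,[0,0,4.9],[0,0,0]],[0,[0,0,5.6],[0,0,0]],[0,[0,0,6.3],[0,0,0]],[0,[0,0,7],[0,0,0]],[0,[0,0,7.5],[0,0,0]],[0,[0,0,8],[0,0,0]],[0,[0,0,8.5],[0,0,0]],[0,[0,0,9],[0,0,0]]]'
python3 -m inch '[[0,[0,0,0.2],[0,0,0]],[0,[0,0,0.4],[0,0,0]],[0,[0,0,0.5],[0,0,0]],[0,[0,0,0.6],[0,0,0]],[0,[0,0,0.6],[0,0,0]]]'
```

```text
time: 2.4
eef_pos: [585.0, -55.8, 227.6]
eef_rot: [-0.001, 0.707, -0.707, 0.001]
contact_force: [-4.1, 1.6, 5.8]
gripper_width: 0.4
grasp_force: 3.1
time: 2.9
eef_pos: [585.0, -55.8, 221.5]
eef_rot: [-0.001, 0.707, -0.707, 0.0]
contact_force: [-2.0, 0.1, 5.0]
gripper_width: 0.1
grasp_force: 2.5
```

```bash
python3 -m inch '[[0,[0,0,0.1],[0,0,0]],[0,[0,0,0.2],[0,0,0]],[0,[0,0,0.3],[0,0,0]],[0,[0,0,0.4],[0,0,0]],[0,[0,0,0.5],[0,0,0]],[0,[0,0,0.5],[0,0,0]]]'
python3 -m inch '[[0,[0,0,0.05],[0,0,0]],[0,[0,0,0.1],[0,0,0]],[0,[0,0,0.1],[0,0,0]]]'
```

```text
time: 3.5
eef_pos: [585.0, -55.8, 216.4]
eef_rot: [-0.0, 0.707, -0.707, 0.0]
contact_force: [-2.7, 2.1, 4.6]
gripper_width: 0.1
grasp_force: 2.4
time: 3.8
eef_pos: [585.0, -55.9, 216.0]
eef_rot: [-0.001, 0.707, -0.707, 0.001]
contact_force: [-4.4, 1.9, 7.4]
gripper_width: -0.1
grasp_force: 3.8
```

```bash
python3 -m inch '[[0,[0,0,0.05],[0,0,0]],[0,[0,0,0.1],[0,0,0]],[0,[0,0,0.15],[0,0,0]],[0,[0,0,0.15],[0,0,0]]]'
python3 -m inch '[[0,[0,0,0.05],[0,0,0]],[0,[0,0,0.1],[0,0,0]],[0,[0,0,0.15],[0,0,0]],[0,[0,0,0.15],[0,0,0]]]'
```

```text
time: 4.2
eef_pos: [585.1, -55.9, 215.8]
eef_rot: [-0.001, 0.707, -0.707, 0.001]
contact_force: [-6.4, 3.0, 13.5]
gripper_width: 0.1
grasp_force: 6.6
time: 4.6
eef_pos: [585.2, -55.9, 215.6]
eef_rot: [-0.002, 0.707, -0.707, 0.002]
contact_force: [-8.4, 4.4, 19.1]
gripper_width: -0.1
grasp_force: 9.3
```

The cap stopped at 215.6 mm, matching the expected 216, with 19 N on it. The inner tube is home on the collar while the lever still props it. Next is the knob.

```bash
python3 -m inch '[[0,[0,0,-2],[0,0,0]],[0,[0,0,-5],[0,0,0.1]],[4.5,[0,0.5,-6.8],[0,0,0.25]],[4.5,[0.5,2.5,-6.8],[0,0,0.4]],[4.5,[1.2,4.5,-6.8],[0,0,0.55]],[4.5,[2,6.5,-6.8],[0,0,0.7]],[4.5,[2.8,8.5,-6.8],[0,0,0.85]],[4.5,[3.5,9.5,-6.8],[0,0,1]],[4.5,[3.9,10,-6.8],[0,0,1.15]],[4.5,[3.9,10,-6.8],[0,0,1.3]],[4.5,[3.9,10,-6.8],[0,0,1.45]],[4.5,[3.9,10,-6.8],[0,0,1.6]]]'
python3 -m inch '[[4.5,[0,0,0],[0,0,0.15]],[4.5,[0,0,0],[0,0,0.24]],[4.5,[0,0,0],[0,0,0.24]],[4.5,[0,0,0],[0,0,0.24]]]'
python3 - <<'E'
from h import *
s=get_state();print(s['q'])
from scipy.spatial.transform import Rotation as Ro
w,x,y,z=s['eef_rot'];print(Ro.from_quat([x,y,z,w]).as_matrix().round(3))
p,W=cloud("side");q=W[(p.max(-1)<60)&(np.hypot(W[...,0]-486,W[...,1]+95)<25)&(W[...,2]>180)&(W[...,2]<232)]
t=q[q[:,2]>224];print('knob',len(q),q.mean(0),len(t),cv2.minEnclosingCircle(t[:,:2].astype(np.float32)))
r=np.hypot(W[...,0]-585,W[...,1]+56)
for lo,hi,R in((212,222,40),(199,209,45)):
    t=W[(r<R)&(W[...,2]>lo)&(W[...,2]<hi)];print(len(t),np.percentile(t[:,2],[50,85]))
cv2.imwrite("pics/side2.png",cv2.resize(p[60:260,220:450,::-1],(690,600)))
E
```

```text
time: 5.8
eef_pos: [485.2, -95.1, 279.5]
eef_rot: [0.001, 0.018, 1.0, 0.0]
contact_force: [-0.7, 0.6, -0.1]
gripper_width: 45.1
grasp_force: 0.0
time: 6.2
eef_pos: [485.2, -95.0, 279.3]
eef_rot: [0.0, 0.133, 0.991, 0.0]
contact_force: [0.1, 0.1, -0.4]
gripper_width: 45.3
grasp_force: 0.0
[ 1.24324940e-01  1.33484743e-01  7.64920021e-02  6.94791364e-05
 -1.51330801e+00 -1.96180392e+00]
[[-0.965  0.264  0.001]
 [ 0.264  0.965 -0.   ]
 [-0.     0.    -1.   ]]
knob 221 [481.96156657 -90.85764246 206.39655723] 38 ((483.9850158691406, -94.98737335205078), 9.874886512756348)
231 [216.45642587 217.01829555]
189 [202.86457252 206.46645646]
```

View pics/side2.png

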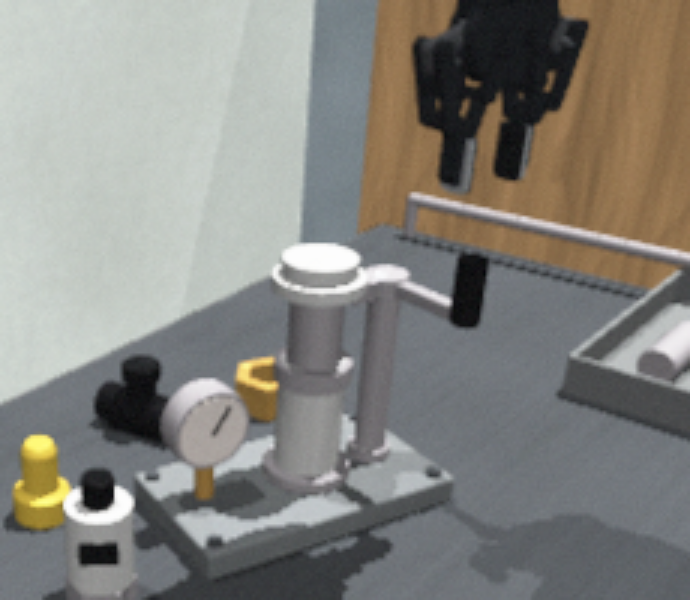

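The picture shows the cap now sitting on the collar, at about (320,268). The knob is still closed at (468,290), with the open fingers above it. I descend around the knob next.

```bash
python3 -m inch '[[4.5,[0,0,2],[0,0,0]],[4.5,[0,0,3.5],[0,0,0]],[4.5,[0,0,4.5],[0,0,0]],[4.5,[0,0,5.5],[0,0,0]],[4.5,[0,0,6.5],[0,0,0]],[4.5,[0,0,7.5],[0,0,0]],[4.5,[0,0,8.2],[0,0,0]],[2.8,[0,0,8.3],[0,0,0]],[2.8,[0,0,8.3],[0,0,0]],[2.8,[0,0,8.3],[0,0,0]],[2.8,[0,0,8.3],[0,0,0]]]'
```

```text
time: 7.35
eef_pos: [484.9, -95.2, 196.5]
eef_rot: [0.0, 0.134, 0.991, -0.0]
contact_force: [-1.1, -2.1, 0.1]
gripper_width: 28.0
grasp_force: 0.9
```

```bash
python3 -m inch '[[2.8,[-0.05,-0.88,0],[0,0,-0.11]],[2.8,[-0.19,-1.75,0],[0,0,-0.22]],[2.8,[-0.43,-2.59,0],[0,0,-0.33]],[2.8,[-0.76,-3.41,0],[0,0,-0.44]],[2.8,[-1.18,-4.18,0],[0,0,-0.55]],[2.8,[-1.68,-4.9,0],[0,0,-0.66]],[2.8,[-2.26,-5.57,0],[0,0,-0.77]],[2.8,[-2.9,-6.17,0],[0,0,-0.88]],[2.8,[-3.61,-6.69,0],[0,0,-0.99]],[2.8,[-4.37,-7.13,0],[0,0,-1.1]],[2.8,[-5.18,-7.48,0],[0,0,-1.21]],[2.8,[-5.18,-7.48,0],[0,0,-1.21]]]'
```

```text
time: 8.55
eef_pos: [515.6, -181.2, 196.3]
eef_rot: [0.0, -0.453, 0.891, -0.0]
contact_force: [0.2, 0.6, -0.3]
gripper_width: 28.3
grasp_force: 0.0
```

```bash
python3 -m inch '[[2.8,[0,-0.4,0],[0,0,-0.05]],[2.8,[-0.04,-0.8,0],[0,0,-0.1]],[2.8,[-0.07,-1.1,0],[0,0,-0.14]],[2.8,[-0.07,-1.1,0],[0,0,-0.14]]]'
python3 -m inch '[[2.8,[0,-0.15,0],[0,0,0]],[2.8,[0,-0.3,0],[0,0,0]],[2.8,[0,-0.3,0],[0,0,0]]]'
```

```text
time: 8.95
eef_pos: [524.5, -186.6, 196.5]
eef_rot: [0.0, -0.513, 0.858, -0.0]
contact_force: [-0.5, -0.3, -0.1]
gripper_width: 28.0
grasp_force: 0.2
time: 9.25
eef_pos: [525.6, -187.4, 196.3]
eef_rot: [-0.001, -0.514, 0.858, 0.001]
contact_force: [-6.8, 3.6, 3.7]
gripper_width: 27.7
grasp_force: 3.5
```

```bash
python3 -m inch '[[2.8,[0,-0.15,0],[0,0,0]],[2.8,[0,-0.15,0],[0,0,0]]]'
python3 -m inch '[[2.8,[0,0.3,0],[0,0,0]],[2.8,[0,0.5,0],[0,0,0]],[4.2,[0,0.5,0],[0,0,0]],[4.2,[0,0.5,0],[0,0,0]],[4.2,[0,0.5,-2],[0,0,0]],[4.2,[0,0.5,-5],[0,0,0]],[4.2,[0,0.5,-8],[0,0,0]],[4.2,[0,0.5,-8],[0,0,0]]]'
python3 - <<'E'
from h import *
from scipy.spatial.transform import Rotation as Ro
s=get_state();w,x,y,z=s['eef_rot'];R=Ro.from_quat([x,y,z,w]).as_matrix();print(R.round(3))
print('cm to mast',(R.T@(np.array([585.3,-55.6,s['eef_pos'][2]])-s['eef_pos'])/10).round(2),s['eef_pos'])
for n in("side","scene"):
    p,W=cloud(n);q=W[(p.max(-1)<60)&(np.hypot(W[...,0]-522,W[...,1]+185)<25)&(W[...,2]>180)&(W[...,2]<232)]
    t=q[q[:,2]>223];print(n,len(q),q.mean(0))
    if len(t)>3:
        c=cv2.minEnclosingCircle(t[:,:2].astype(np.float32));d=np.array(c[0])-[562.5,-116.4];print(c,np.hypot(*d),'theta',np.arctan2(d[1],d[0])%(2*np.pi)-np.deg2rad(159.5))
    cv2.imwrite(f"pics/{n}3.png",cv2.resize(p[60:260,(220 if n=='side' else 120):(450 if n=='side' else 350),::-1],(690,600)))
E
```

```text
time: 9.45
eef_pos: [525.7, -187.6, 196.2]
eef_rot: [-0.002, -0.514, 0.858, 0.002]
contact_force: [-10.1, 5.4, 5.3]
gripper_width: 28.0
grasp_force: 5.9
time: 10.25
eef_pos: [525.9, -187.5, 281.0]
eef_rot: [0.003, -0.514, 0.858, -0.003]
contact_force: [1.2, -0.8, 0.4]
gripper_width: 42.1
grasp_force: 0.0
[[-0.471 -0.882  0.009]
 [-0.882  0.471 -0.003]
 [-0.002 -0.009 -1.   ]]
cm to mast [-14.44   0.97   0.02] [ 525.88219909 -187.53845342  281.04306429]
side 174 [ 519.15874905 -179.49696858  206.72701851]
((520.7088623046875, -184.2237091064453), 10.140661239624023) 79.66526662745993 theta 1.3763622161071103
scene 119 [ 526.14543243 -180.24833719  210.37821716]
((522.9476928710938, -182.70242309570312), 9.857397079467773) 77.20360294429888 theta 1.3907144364070332
```

View pics/side3.png

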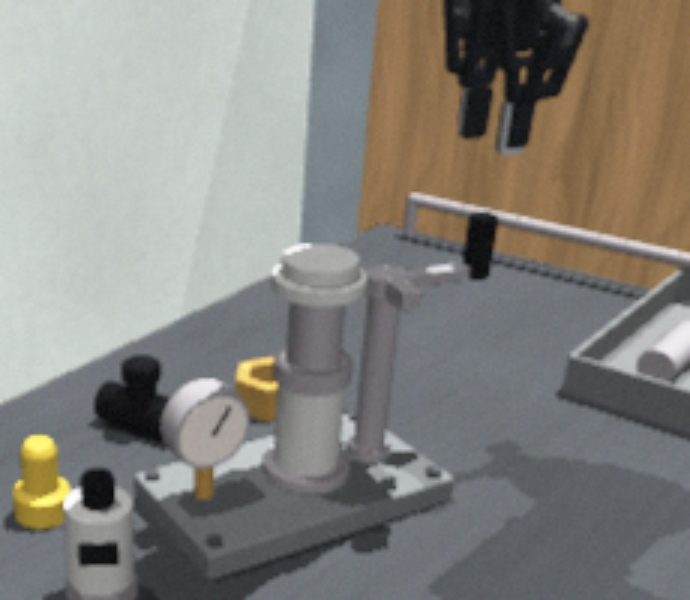

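The lever is open: the knob is at (480,245) in the picture, and both cameras put it at about 1.38 to 1.39 rad. I go back over the mast with the fingers closed and press the middle tube home.

```bash
python3 -m inch '[[0,[-2,0.1,-0.5],[0,0,0]],[0,[-5,0.4,-0.5],[0,0,0]],[0,[-8,0.6,-0.5],[0,0,0]],[0,[-11,0.8,-0.5],[0,0,0]],[0,[-13.5,1,-0.3],[0,0,0]],[0,[-14.4,1,0],[0,0,0]],[0,[-14.4,1,0],[0,0,0]],[0,[-14.4,1,1.5],[0,0,0]],[0,[-14.4,1,3],[0,0,0]],[0,[-14.4,1,4.5],[0,0,0]],[0,[-14.4,1,5.5],[0,0,0]],[0,[-14.4,1,5.5],[0,0,0]]]'
```

```text
time: 11.55
eef_pos: [581.7, -55.6, 219.7]
eef_rot: [-0.001, -0.514, 0.858, 0.001]
contact_force: [-0.9, 0.4, -0.7]
gripper_width: 0.0
grasp_force: 0.0
```

```bash
python3 -m inch '[[0,[-0.17,-0.32,0],[0,0,0]],[0,[-0.17,-0.32,0.3],[0,0,0]],[0,[-0.17,-0.32,0.8],[0,0,0]],[0,[-0.17,-0.32,1.4],[0,0,0]],[0,[-0.17,-0.32,2],[0,0,0]],[0,[-0.17,-0.32,2.6],[0,0,0]],[0,[-0.17,-0.32,3.2],[0,0,0]],[0,[-0.17,-0.32,3.8],[0,0,0]],[0,[-0.17,-0.32,4.4],[0,0,0]],[0,[-0.17,-0.32,5],[0,0,0]],[0,[-0.17,-0.32,5.5],[0,0,0]],[0,[-0.17,-0.32,5.5],[0,0,0]]]'
python3 -m inch '[[0,[0,0,0.3],[0,0,0]],[0,[0,0,0.5],[0,0,0]],[0,[0,0,0.7],[0,0,0]],[0,[0,0,0.9],[0,0,0]],[0,[0,0,0.9],[0,0,0]]]'
```

```text
time: 12.75
eef_pos: [585.4, -54.6, 164.9]
eef_rot: [-0.001, -0.514, 0.858, 0.001]
contact_force: [-0.5, 0.5, 0.2]
gripper_width: 0.1
grasp_force: 0.0
time: 13.25
eef_pos: [586.3, -54.8, 156.9]
eef_rot: [-0.0, -0.514, 0.858, 0.0]
contact_force: [-0.9, 0.6, -0.2]
gripper_width: -0.2
grasp_force: 0.0
```

```bash
python3 -m inch '[[0,[0,0,0.1],[0,0,0]],[0,[0,0,0.2],[0,0,0]],[0,[0,0,0.3],[0,0,0]],[0,[0,0,0.3],[0,0,0]]]'
python3 -m inch '[[0,[0,0,0.1],[0,0,0]],[0,[0,0,0.2],[0,0,0]],[0,[0,0,0.2],[0,0,0]]]'
```

```text
time: 13.65
eef_pos: [586.6, -54.8, 156.0]
eef_rot: [0.001, -0.515, 0.857, -0.001]
contact_force: [-4.4, 1.0, 9.5]
gripper_width: -0.1
grasp_force: 4.6
time: 13.95
eef_pos: [586.8, -54.8, 155.9]
eef_rot: [0.001, -0.515, 0.857, -0.001]
contact_force: [-7.9, 3.7, 17.5]
gripper_width: 0.4
grasp_force: 8.9
```

The cap stopped at 155.9 mm with 17 N on it, which is fully home. I retreat and check.

```bash
python3 -m inch '[[0,[0,0,-1],[0,0,0]],[0,[0,0,-3],[0,0,0]],[0,[0,0,-6],[0,0,0]],[0,[0,0,-10],[0,0,0]],[0,[0,0,-14],[0,0,0]],[0,[0,0,-14],[0,0,0]],[0,[0,0,-14],[0,0,0]]]'
python3 - <<'E'
from h import *
p,W=cloud("side");r=np.hypot(W[...,0]-585,W[...,1]+56)
for lo,hi,a,b in((150,240,0,25),(135,150,31,38)):
    t=W[(r>a)&(r<b)&(W[...,2]>lo)&(W[...,2]<hi)];print(len(t),np.percentile(t[:,2],[50,85]).round(1))
q=W[(p.max(-1)<60)&(np.hypot(W[...,0]-522,W[...,1]+185)<25)&(W[...,2]>180)&(W[...,2]<232)];print(q.mean(0))
cv2.imwrite("pics/side4.png",cv2.resize(p[60:260,220:450,::-1],(690,600)))
E
```

```text
time: 14.65
eef_pos: [587.1, -54.6, 293.1]
eef_rot: [0.001, -0.514, 0.858, -0.0]
contact_force: [-1.0, 0.4, -0.5]
gripper_width: -0.2
grasp_force: 0.0
149 [156.7 157.3]
137 [140.9 143. ]
[ 519.02751311 -179.17354358  206.76723781]
```

View pics/side4.png

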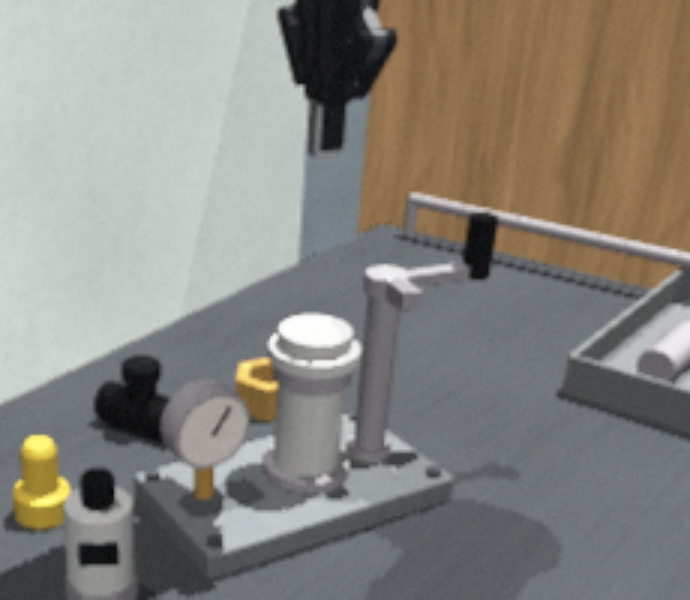

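The mast is fully collapsed, with the cap at (317,335) on the collar and the collar on the outer tube. The lever is open with its knob at (480,245), the other parts are where they were, and the robot is clear.

```bash
python3 -c "
from station import *
print(job_done())"
```

```text
the job is handed in; nothing more can be done
None
```

The mast is fully home, pressed in the order asked: inner tube first against the propped collar, then the lever to its open stop, then the middle tube. The lever was left open and the other parts untouched, and I handed the job in at about 15 s; no verdict came back.

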